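Turn the steel angle piece for its second weld

ROBOT

A 6-joint arm with a two-finger parallel gripper is mounted at the origin on the work surface. World frame = base frame: x ahead of the robot, y to its left, z up, the work surface at z = 0. Lengths are in m, angles in rad, forces in N, time in s.
With the tool pointing down it reaches from about 0.325 to 1 m from the base axis. Payload 5.1 kg.
Tool frame: the origin (TCP) lies at the very end of the fingers, on their centre line; the grasp point (between the pads) lies 19 mm behind it; z points along the fingers, y is the line along which they close (so a half turn about z gives the same grasp; the last joint's range is limited). The gripper opens to 85 mm and grips with 20 to 120 N. Pads are 22 mm wide; open, the fingers measure 114 mm over their backs; the gripper's body (76 mm by 85 mm) begins 54 mm behind the grasp point. The pads swing forward as they close: fully open they stand 13 mm farther back than shut.
Start: joints at [-1.31, 0.124, 1.65, -0, 1.367, -0.083], TCP at [0.219, -0.612, 0.231] pointing down, gripper open.
Joint ranges: [-2.61, 2.61], [-1.02, 2.33], [0.03, 2.71], [-1.35, 4.49], [0.32, 2.68], [-2.91, 2.91]. Speed limits (rad/s): [2.57, 2.57, 3.14, 3.14, 3.14, 3.14].

INTERFACE

Orientations are given as a unit quaternion [w, x, y, z].
In Python, from rig import read_state, get_image, camera_info, close_job gives the robot as it stands.
- The arm moves only by the tool play_rows, never from a script. Its argument "steps" is a list that holds one entry, the list of rows, each a list of 6 numbers: the shift along the tool's x, y, z in units of 20 cm (1.0 is 20 cm), then the turn, a rotation vector about the tool's x, y, z in units of pi/4 rad (1.0 is pi/4 rad). A call has 1 to 10 rows; each row is the pose to reach, as a shift and turn from the pose commanded when the call began, along the tool's axes at that moment; what a row does not reach only later rows make up. A row lasts 1/8 s, in which the tool goes at most 62.5 mm and 10.7 degrees, less where a joint would pass 70% of its speed; a pose out of reach is approached as far as the arm can. A call with a number of a shift or a turn outside -1 to 1 is refused whole. A call with a gripper value outside its range is refused whole. "hand" is the opening, from -1 (shut) to 1 (fully open), set as the call begins (left out, the last holds). The fingers move at their own pace and stop on an object; "grip_force" is the grip in N (left out, the last holds). Time passes only in rows, so rows that repeat a pose let the fingers close. It gives the time, the measured TCP pose, the force, the opening and the grip force at its end, in the units of the state.
- read_state(): the state, without advancing time (a new reading comes with each control period).
- get_image(name): name is "scene" or "top"; returns the picture (384x512x3 uint8, blue, green, red); there is no depth.
- camera_info(name): a dict with "fx", "fy", "cx", "cy" (pixels), "R" (3x3) and "t" (3): a world point X has camera coordinates R X + t. Camera axes: x right, y down, z forward; pixel columns grow to the right and rows downward; lengths in m; the calibration is good to about 2 mm. A picture is of the moment at which its call begins. camera_info takes no time and is no camera call.
- close_job(): hands the job in; it is judged then, once.
The state is a dict: "clock": time; "q": joint angles; "dq": joint speeds; "joint_efforts": joint torques, N m; "ee_pos": TCP position; "orientation": TCP orientation; "contact_force": force on the tool from outside, world axes, zero at the start; "torque": the same for the moment, N m; "gripper_width": finger opening in m; "gripper_force": force on a finger pad.
Only numpy, scipy, OpenCV 4.12 (cv2) and the standard library are available. Lean on these libraries where they do the work, as an engineer would, in place of code of your own. Each camera call takes 0.05 s, during which the arm holds its last target. There are 200 camera calls.

TASK

Turn the plain steel angle piece for its next weld by pushing only, without pinching or lifting it: push its upright leg over, away from its foot, so that the piece tips on its heel and lies flat on that leg with the former foot standing up. Then push it along the bench until the whole free edge of the leg now lying down sits flush against the long steel stop bar. Leave the smaller braced bracket and everything else on the bench where it is.

Things in the scene. Friction and masses are not known exactly. Their poses are not given: they have to be found in the camera images.
- angle: Plain steel angle piece, L-section, 0.56 kg, 100 mm long (own y), 6 mm thick, loose. Starts standing on its 60 mm foot. Origin: middle of the outer heel edge, on the bench, about which it tips. Own axes at the start: z up along the 80 mm upright leg (x -6 to 0, z 0 to 80 mm); the foot runs along -x (x -60 to 0, z 0 to 6 mm), roughly to the robot; +x points roughly to the stop bar.
- edge_left (a point): One end of the free edge of the angle's 80 mm leg, on its outer face: (0, 50, 80) mm in the angle's own axes; on the bench once tipped. The piece falls over by itself once tipped about 30 degrees. It then has own z level towards the bar, own x down, and the former foot stands 60 mm high at the heel, on the robot's side.
- edge_right (a point): The other end of that free edge: (0, -50, 80) mm in the angle's own axes.
- stop: Stop bar: dark steel flat bar bolted to the bench, 560 mm long (own y), 25 mm deep (own x, -12.5 to 12.5 mm), 15 mm high, with a bolt head 6 mm high on top near each end. Origin: centre of its underside. Its own -x face looks to the robot: the face to butt against. After a clean tip the free edge is 35 to 110 mm short of it.
- braced: Finished bracket, to be left alone: smaller steel angle, 70 mm long, both legs 60 mm, 6 mm thick, with a diagonal strut inside. Origin: middle of the outer heel edge, axes as for the angle piece. It stands beside the angle piece, on its left or right, about 300 mm away centre to centre.
- collar: Bystander: copper-coloured pipe collar, 38 mm across, 28 mm high, standing between the two brackets. Origin: centre of its underside.
- bolt: Bystander: steel headed pin standing on its foot, 16 mm shank, 24 mm head, about 55 mm high, between the brackets near the stop bar. Origin: centre of its underside.
- drill: Bystander: red and black cordless drill standing on its battery, about 210 mm long and 211 mm high. Origin: centre of its underside.
- pliers: Bystander: pliers lying flat, 180 mm long, red grips. Origin: under the pivot.
- hammer: Bystander: hammer lying beyond the stop bar. Origin: under its middle.
- wirebrush: Bystander: hand brush lying to the robot's left. Origin: under its middle.
- jar: Bystander: closed jar, 68 mm across, 100 mm high, to the robot's right. Origin: centre of its underside.
Not all that is in view belongs to the job. Leave any green or purple look-alike of the angle alone.

How it is judged:
On the way, in this order (a step that is already met when the one before it is completed fails the run):
1. the angle piece is tipped over and lies flat on its 80 mm leg, former foot upright (angle between angle's own x axis and vertical above 3.05 rad and height (world z) of angle below 0.006 m and linear speed of angle below 0.02 m/s), for 0.2 s.
2. the free edge of the lying leg is flush against the stop bar (all of step 1 and x of edge_left in the frame of stop between -0.0165 and -0.0095 m and y of edge_left in the frame of stop between -0.28 and 0.28 m and x of edge_right in the frame of stop between -0.0165 and -0.0095 m and y of edge_right in the frame of stop between -0.28 and 0.28 m), for 0.2 s.
At the end, for the whole second after the job is handed in: The angle piece lies flat (within 5 degrees) and at rest on its 80 mm leg with the former foot upright, and both ends of the leg's free edge are within 4 mm of the stop bar's near face, within the bar's length. The braced bracket still stands (all of step 2 and angular speed of angle below 0.1 rad/s and angle between braced's own z axis and vertical below 0.05 rad); the robot touches nothing.
It fails at once if the angle piece is lifted: its heel comes more than 15 mm off the bench (height (world z) of angle above 0.015 m).
It fails at once if the braced bracket is moved more than 15 mm or tipped (distance of braced from where it was at the start of the episode above 0.015 m or angle between braced's own z axis and vertical above 0.2 rad).
It fails at once if another thing on the bench is moved more than 20 mm (distance of any of collar, bolt, drill, pliers, hammer, wirebrush, jar from where it was at the start of the episode above 0.02 m).
It also fails if it takes over 51 s, if anything falls off the work surface, if the arm or the gripper's body presses on something with over 40 N, if the wrist force passes 120 N, or if a joint passes its speed limit or range.

## Working session

There is one attempt and no reset: what is moved stays moved. The work goes in short steps, Python scripts to look and compute and a tool call to move; the robot and the scene stay as the last step left them, time stands still between calls to the robot, and variables do not carry over. Pictures are saved under pics/ and viewed, at most 10 in all, crops included, and the job is handed in when it is done.

Besides the shell and the picture viewer there is one more tool, called after "Emit:" in YAML: its name, and indented under it one key for each argument. play_rows: Moves the arm, as the interface text tells. Shifts and turns lie within -1 to 1; 1 stands for 20 cm of shift or pi/4 rad of turn. Its arguments: {"type":"object","properties":{"steps":{"type":"array"},"hand":{"type":"number"},"grip_force":{"type":"number"}},"required":["steps"]}

```bash
mkdir -p pics && python3 - <<'E'
from rig import *
import cv2
for n in("scene","top"):
    cv2.imwrite(f"pics/{n}0.png",get_image(n)); c=camera_info(n); print(n,c)
s=read_state();print(s["clock"],s["ee_pos"],s["orientation"],s["gripper_width"])
E
```

```text
scene {'fx': 493.7990396681061, 'fy': 493.7990396681061, 'cx': 250.20913008078202, 'cy': 193.09572407015716, 'R': array([[ 0.45536179,  0.89030394, -0.00212892],
       [ 0.62466927, -0.32120022, -0.71177154],
       [-0.63437682,  0.32278369, -0.70240782]]), 't': array([-0.25576726, -0.27749517,  1.66462571])}
top {'fx': 466.4041261992153, 'fy': 466.4041261992153, 'cx': 259.6050109730584, 'cy': 186.86217626137773, 'R': array([[ 0.00371901, -0.9999546 , -0.00877364],
       [-0.98110847, -0.00195159, -0.19344862],
       [ 0.19342272,  0.00932733, -0.98107118]]), 't': array([0.03426909, 0.53936606, 1.30348327])}
0.1 [ 0.21891808 -0.61146195  0.23020252] [-9.09390801e-04  9.85261315e-01  1.71053517e-01 -8.74090048e-05] 0.08562839982945057
```

View pics/scene0.png

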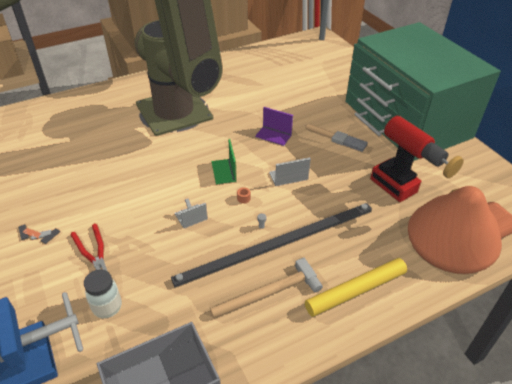

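View pics/top0.png

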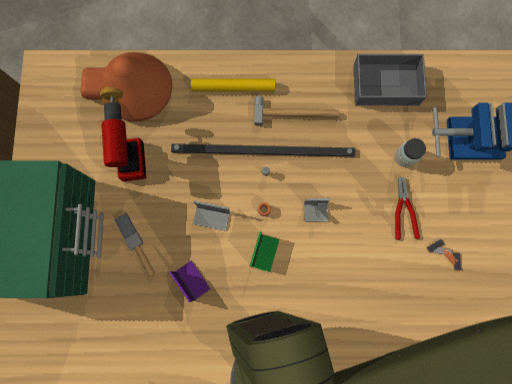

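The plain angle is at about (212,215) in the top view, with the braced bracket at (317,210), the collar at (264,210) and the stop bar at row 150. The green and purple look-alikes stand closer to the robot. I'll enlarge both views.

```bash
python3 - <<'E'
import cv2,numpy as np
t=cv2.imread("pics/top0.png");s=cv2.imread("pics/scene0.png")
a=cv2.resize(t[140:260,165:325],(800,600),interpolation=cv2.INTER_CUBIC)
b=cv2.resize(s[140:230,220:340],(800,600),interpolation=cv2.INTER_CUBIC)
cv2.imwrite("pics/topc.png",a);cv2.imwrite("pics/scenec.png",b)
E
```

```text
(no output)
```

View pics/topc.png

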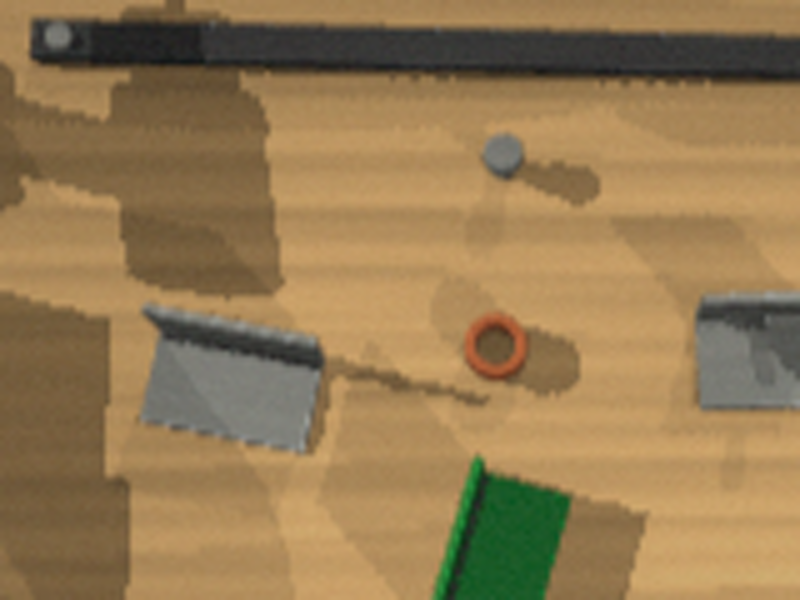

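View pics/scenec.png

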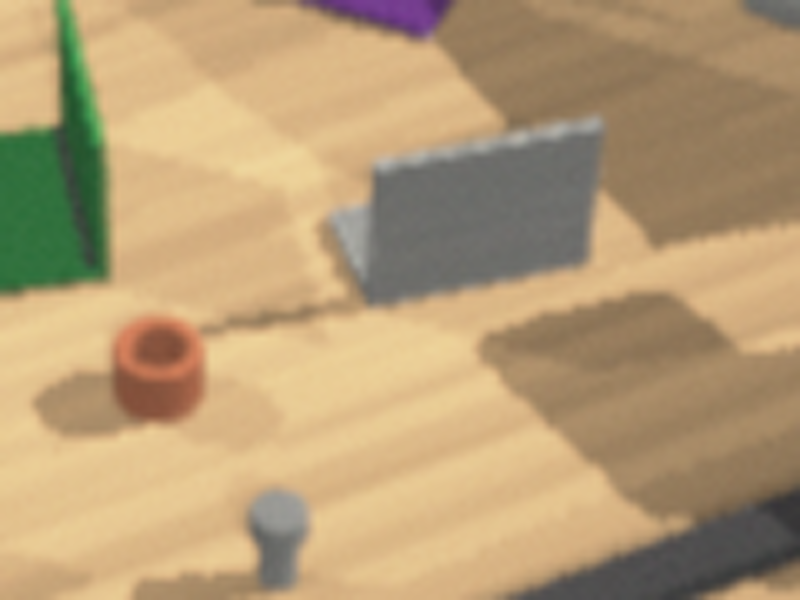

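```bash
cat > h.py <<'E'
import numpy as np,cv2
from rig import camera_info
C={n:camera_info(n) for n in("scene","top")}
def proj(n,X):
    c=C[n];p=np.atleast_2d(X)@np.array(c["R"]).T+c["t"]
    return np.c_[c["fx"]*p[:,0]/p[:,2]+c["cx"],c["fy"]*p[:,1]/p[:,2]+c["cy"]]
def ray(n,uv,z):
    c=C[n];R=np.array(c["R"]);o=-R.T@c["t"]
    d=R.T@np.array([(uv[0]-c["cx"])/c["fx"],(uv[1]-c["cy"])/c["fy"],1]);return o+d*(z-o[2])/d[2]
def tri(ut,us):
    A=[];b=[]
    for n,uv in(("top",ut),("scene",us)):
        c=C[n];R=np.array(c["R"]);o=-R.T@c["t"];d=R.T@np.array([(uv[0]-c["cx"])/c["fx"],(uv[1]-c["cy"])/c["fy"],1]);d/=np.linalg.norm(d)
        P=np.eye(3)-np.outer(d,d);A.append(P);b.append(P@o)
    return np.linalg.solve(sum(A),sum(b))
E
python3 - <<'E'
from h import *
from scipy.optimize import least_squares
T=lambda u,v:np.array([(u+.5)/5-.5+165,(v+.5)/5-.5+140]); S=lambda u,v:np.array([(u+.5)/6.667-.5+220,(v+.5)/6.667-.5+140])
L=tri(T(143,304),S(602,122));Rr=tri(T(322,340),S(374,163));print("top corners tri",L,Rr)
obs=[("top",T(145,304),(0,50,80)),("top",T(322,340),(0,-50,80)),("top",T(142,420),(-60,50,6)),("top",T(306,452),(-60,-50,6)),
("scene",S(602,126),(0,50,80)),("scene",S(374,170),(0,-50,80)),("scene",S(370,304),(0,-50,0)),("scene",S(587,264),(0,50,0))]
def W(p,m):
    c,s=np.cos(p[2]),np.sin(p[2]);x,y,z=np.array(m)/1000;return np.array([p[0]+c*x-s*y,p[1]+s*x+c*y,z])
f=lambda p:np.concatenate([proj(n,W(p,m))[0]-uv for n,uv,m in obs])
r=least_squares(f,[.5,.1,0]);print("angle",r.x,r.fun.reshape(-1,2).round(1).tolist())
im=cv2.imread("pics/top0.png").max(2).astype(int)
lo=[];hi=[]
for u in range(185,345):
    v=np.where(im[135:165,u]<95)[0]+135
    if len(v)<4: continue
    # run around row 150
    k=150
    if im[k,u]>=95: continue
    a=b=k
    while im[a-1,u]<95:a-=1
    while im[b+1,u]<95:b+=1
    lo.append(ray("top",(u,b+.5),0)[:2]);hi.append(ray("top",(u,a-.5),.015)[:2])
for nm,q in(("near",lo),("far",hi)):
    q=np.array(q);k=np.polyfit(q[:,1],q[:,0],1)
    for _ in range(3):
        e=np.abs(np.polyval(k,q[:,1])-q[:,0]);q=q[e<.004];k=np.polyfit(q[:,1],q[:,0],1)
    print(nm,len(q),k,q[:,1].min(),q[:,1].max())
p=r.x
nk=k
print("collar",ray("top",T(496,346),.028),"bolt",ray("top",T(503,155),.055),"brL",ray("top",T(700,408),.006),"boltL,R",ray("top",T(58,37),.021),ray("top",(351,153),.021))
print("green",ray("top",T(478,460),.08),ray("top",T(570,495),.006),"purple",ray("top",(190,263),.08),ray("top",(208,287),.006))
print("edges after tip",[W(p,(80,s*50,0)) for s in(1,-1)],"foot free edge now",[W(p,(-60,s*50,0)) for s in(1,-1)])
E
```

```text
top corners tri [0.49361152 0.22224097 0.08039999] [0.47397562 0.12225578 0.08212621]
angle [ 0.48478325  0.17205457 -0.20238985] [[0.6, -0.1], [-0.4, -0.3], [0.1, 0.3], [0.2, 0.8], [0.4, -0.2], [0.1, -0.4], [-0.2, 0.7], [0.4, 0.2]]
near 160 [0.02108895 0.64851354] -0.22140050599639813 0.26583492224742655
far 160 [0.02437062 0.67445556] -0.21963000600495877 0.26429857530458706
collar [0.47856156 0.02349287 0.028     ] bolt [0.58731809 0.01961742 0.055     ] brL [ 0.44500022 -0.09753082  0.006     ] boltL,R [0.6682859  0.28959365 0.021     ] [ 0.65016168 -0.23910278  0.021     ]
green [0.40642989 0.03341683 0.08      ] [ 0.39331579 -0.02025887  0.006     ] purple [0.31908017 0.22710649 0.08      ] [0.25314954 0.18434607 0.006     ]
edges after tip [array([0.57320091, 0.20495314, 0.        ]), array([0.55309982, 0.10699425, 0.        ])] foot free edge now [array([0.43605845, 0.23309468, 0.        ]), array([0.41595736, 0.13513578, 0.        ])]
```

```bash
cat > mv.py <<'E'
# print cumulative row values from present pose to targets (x,y,z,yaw), tool down
import numpy as np,sys
from rig import read_state
from scipy.spatial.transform import Rotation as Ro
def rows(ts):
    s=read_state();q=np.array(s["orientation"]);R=Ro.from_quat(q[[1,2,3,0]])
    print(round(s["clock"],2),np.round(s["ee_pos"],4),"yaw",round(np.arctan2(*R.as_matrix()[[1,0],0]),4),"tilt",round(R.as_matrix()[2,2],5),"F",np.round(s["contact_force"],1),"w",round(s["gripper_width"],4))
    for t in ts:
        G=Ro.from_matrix(np.array([[np.cos(t[3]),np.sin(t[3]),0],[np.sin(t[3]),-np.cos(t[3]),0],[0,0,-1]]))
        d=R.inv().apply(np.array(t[:3])-s["ee_pos"])/.2;w=(R.inv()*G).as_rotvec()/(np.pi/4);print(t,[*d.round(3),*w.round(3)])
E
python3 -c "
from mv import rows
rows([(.35,-.42,.23,-.202)])"
```

```text
0.1 [ 0.2189 -0.6115  0.2302] yaw 0.3438 tilt -1.0 F [0.8 1.3 0.1] w 0.0856
(0.35, -0.42, 0.23, -0.202) [np.float64(0.94), np.float64(-0.68), np.float64(0.002), np.float64(-0.002), np.float64(0.0), np.float64(0.695)]
```

Emit:
play_rows:
  steps:
    - [[0.94,-0.68,0,0,0,0.695],[0.94,-0.68,0,0,0,0.695],[0.94,-0.68,0,0,0,0.695],[0.94,-0.68,0,0,0,0.695],[0.94,-0.68,0,0,0,0.695],[0.94,-0.68,0,0,0,0.695]]
  hand: -1
  grip_force: 20

```text
clock: 0.85
ee_pos: [0.35, -0.4208, 0.2311]
orientation: [0.0, 0.995, -0.101, -0.0]
contact_force: [-0.8, 0.1, -0.2]
gripper_width: 0.0002
gripper_force: 0.0
```

```bash
python3 -c "
from mv import rows
rows([(.42,-.25,.23,-.202)])"
```

```text
0.85 [ 0.35   -0.4208  0.2311] yaw -0.2018 tilt -1.0 F [-0.8  0.1 -0.2] w 0.0002
(0.42, -0.25, 0.23, -0.202) [np.float64(0.172), np.float64(-0.907), np.float64(0.005), np.float64(0.0), np.float64(0.001), np.float64(0.0)]
```

Emit:
play_rows:
  steps:
    - [[0.2,-1,0,0,0,0],[0.2,-1,0,0,0,0],[0.2,-1,0,0,0,0],[0.2,-1,0,0,0,0],[0.2,-1,0,0,0,0]]

```text
clock: 1.48
ee_pos: [0.4295, -0.2333, 0.2313]
orientation: [0.0, 0.995, -0.101, -0.0]
contact_force: [1.1, -1.5, 0.0]
gripper_width: -0.0002
gripper_force: 0.0
```

Emit:
play_rows:
  steps:
    - [[0,-1,0,0,0,0],[0,-1,0,0,0,0],[0,-1,0,0,0,0],[0,-1,0,0,0,0],[0,-1,0,0,0,0]]

```text
clock: 2.1
ee_pos: [0.4699, -0.038, 0.2312]
orientation: [0.0, 0.995, -0.101, -0.0]
contact_force: [-0.7, -0.3, 0.4]
gripper_width: -0.0001
gripper_force: 0.0
```

```bash
python3 -c "
from mv import rows
rows([(.4505,.179,.15,-.202)])"
```

```text
2.1 [ 0.4699 -0.038   0.2312] yaw -0.2026 tilt -1.0 F [-0.7 -0.3  0.4] w -0.0001
(0.4505, 0.179, 0.15, -0.202) [np.float64(-0.313), np.float64(-1.044), np.float64(0.405), np.float64(0.001), np.float64(0.0), np.float64(-0.001)]
```

Emit:
play_rows:
  steps:
    - [[-0.315,-1,0.2,0,0,0],[-0.315,-1,0.4,0,0,0],[-0.315,-1,0.4,0,0,0],[-0.315,-1,0.4,0,0,0],[-0.315,-1,0.4,0,0,0],[-0.315,-1,0.4,0,0,0]]

```text
clock: 2.85
ee_pos: [0.4491, 0.1701, 0.1517]
orientation: [0.0, 0.995, -0.102, 0.0]
contact_force: [-0.1, -0.3, 0.3]
gripper_width: 0.0002
gripper_force: 0.0
```

```bash
python3 -c "
from mv import rows
rows([(.4505,.179,.068,-.202)])
import cv2;from rig import get_image
a=cv2.resize(get_image('scene')[90:230,200:400],(800,560));cv2.imwrite('pics/s1.png',a)"
```

```text
2.85 [0.4491 0.1701 0.1517] yaw -0.2044 tilt -1.0 F [-0.1 -0.3  0.3] w 0.0002
(0.4505, 0.179, 0.068, -0.202) [np.float64(-0.002), np.float64(-0.045), np.float64(0.418), np.float64(0.001), np.float64(-0.001), np.float64(-0.003)]
```

View pics/s1.png

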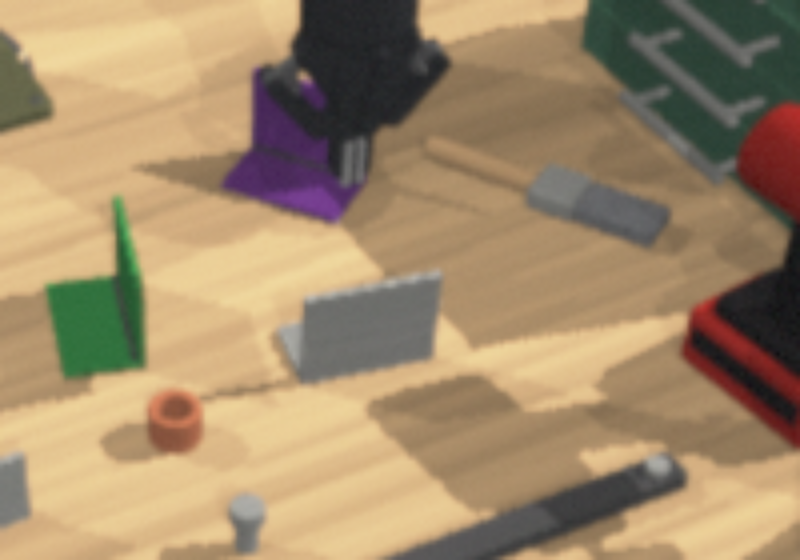

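The fingertips are centred behind and above the angle's upright leg (crop pixel (350,180)). Next I descend behind the leg and push.

Emit:
play_rows:
  steps:
    - [[0,-0.045,0.2,0,0,0],[0,-0.045,0.35,0,0,0],[0,-0.045,0.41,0,0,0],[0,-0.045,0.41,0,0,0],[0,-0.045,0.41,0,0,0]]

```text
clock: 3.52
ee_pos: [0.4513, 0.1806, 0.071]
orientation: [-0.0, 0.995, -0.101, 0.001]
contact_force: [0.2, 0.1, 1.3]
gripper_width: 0.0001
gripper_force: 0.0
```

Emit:
play_rows:
  steps:
    - [[0.03,0,0,0,0,0],[0.06,0,0,0,0,0],[0.09,0,0,0,0,0],[0.11,0,0,0,0,0],[0.13,0,0,0,0,0],[0.15,0,0,0,0,0],[0.17,0,0,0,0,0]]

```text
clock: 4.4
ee_pos: [0.4832, 0.1738, 0.0691]
orientation: [0.0, 0.995, -0.101, -0.0]
contact_force: [-0.2, 0.6, -1.0]
gripper_width: -0.0001
gripper_force: 0.3
```

```bash
python3 -c "
from mv import rows
rows([])
import cv2,numpy as np;from rig import get_image
a=cv2.resize(get_image('scene')[120:210,240:340],(500,450));b=cv2.resize(get_image('top')[170:260,170:230],(300,450));cv2.imwrite('pics/s2.png',np.hstack([a,b]))"
```

```text
4.4 [0.4832 0.1738 0.0691] yaw -0.202 tilt -1.0 F [-0.2  0.6 -1. ] w -0.0001
```

View pics/s2.png

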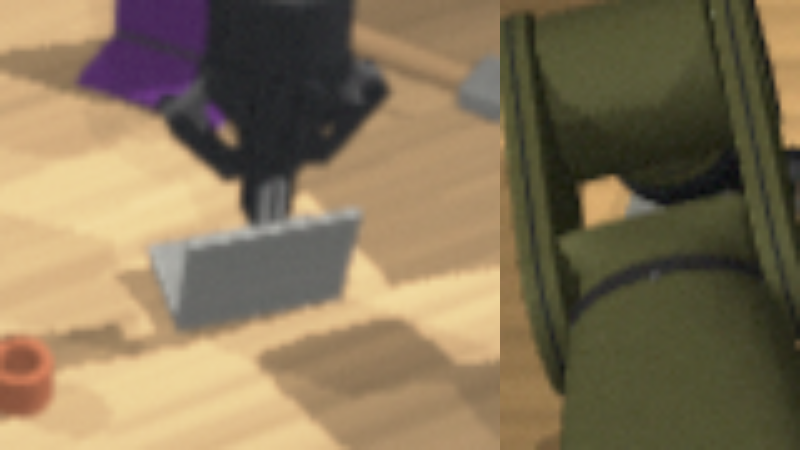

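The leg is tipping: the foot is off the bench at crop (155,250) and the heel corner is unmoved at scene (276,186). I'll keep pushing along the arc.

Emit:
play_rows:
  steps:
    - [[0.02,0,0.005,0,0,0],[0.04,0,0.01,0,0,0],[0.06,0,0.02,0,0,0],[0.08,0,0.03,0,0,0],[0.1,0,0.04,0,0,0],[0.12,0,0.05,0,0,0],[0.14,0,0.06,0,0,0],[0.16,0,0.07,0,0,0],[0.18,0,0.07,0,0,0],[0.18,0,0.07,0,0,0]]

```text
clock: 5.75
ee_pos: [0.5189, 0.1666, 0.0554]
orientation: [-0.0, 0.995, -0.101, 0.0]
contact_force: [0.1, 0.3, 0.8]
gripper_width: -0.0003
gripper_force: 0.0
```

```bash
python3 -c "
from mv import rows
rows([])
import cv2,numpy as np;from rig import get_image
a=cv2.resize(get_image('scene')[120:225,240:380],(800,600));cv2.imwrite('pics/s3.png',a)"
```

```text
5.75 [0.5189 0.1666 0.0554] yaw -0.2022 tilt -1.0 F [0.1 0.3 0.8] w -0.0003
```

View pics/s3.png

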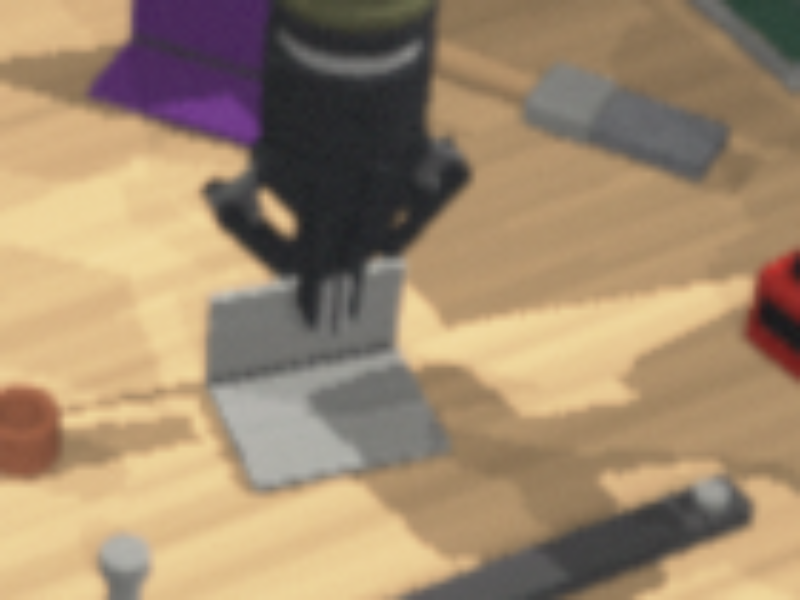

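The piece lies on its leg with the former foot upright. The free-edge corners are at crop (262,490) and (450,452), and the foot top is at (212,297) to (402,260).

```bash
python3 - <<'E'
from h import *
from mv import rows
S=lambda u,v:np.array([(u+.5)/5.714-.5+240,(v+.5)/5.714-.5+120])
print("edge R,L",ray("scene",S(262,492),0),ray("scene",S(450,455),0)," foot top",ray("scene",S(212,297),.06),ray("scene",S(402,260),.06))
rows([(.5189,.1666,.11,-.202),(.43,.16,.11,-.0225),(.43,.16,.015,-.0225)])
E
```

```text
edge R,L [0.55621687 0.11078088 0.        ] [0.57624878 0.2040813  0.        ]  foot top [0.48115503 0.12306316 0.06      ] [0.50007358 0.21858025 0.06      ]
5.8 [0.5186 0.1666 0.0554] yaw -0.2022 tilt -1.0 F [-0.3  1.2  0.2] w 0.0
(0.5189, 0.1666, 0.11, -0.202) [np.float64(0.001), np.float64(-0.0), np.float64(-0.273), np.float64(-0.0), np.float64(-0.0), np.float64(-0.0)]
(0.43, 0.16, 0.11, -0.0225) [np.float64(-0.427), np.float64(0.121), np.float64(-0.273), np.float64(-0.0), np.float64(-0.0), np.float64(-0.229)]
(0.43, 0.16, 0.015, -0.0225) [np.float64(-0.427), np.float64(0.121), np.float64(0.202), np.float64(-0.0), np.float64(-0.0), np.float64(-0.229)]
```

Emit:
play_rows:
  steps:
    - [[0,0,-0.275,0,0,0],[0,0,-0.275,0,0,0],[-0.22,0.04,-0.275,0,0,-0.12],[-0.435,0.08,-0.275,0,0,-0.229],[-0.435,0.08,-0.275,0,0,-0.229],[-0.435,0.08,-0.05,0,0,-0.229],[-0.435,0.08,0.15,0,0,-0.229],[-0.435,0.08,0.21,0,0,-0.229],[-0.435,0.08,0.21,0,0,-0.229]]

```text
clock: 6.92
ee_pos: [0.4301, 0.1683, 0.013]
orientation: [0.0, 1.0, -0.011, -0.001]
contact_force: [-0.5, 0.8, 0.5]
gripper_width: 0.0001
gripper_force: 0.0
```

Emit:
play_rows:
  steps:
    - [[0,0,0,0,0,0],[0,0,0,0,0,0],[0,0,0,0,0,0],[0,0,0,0,0,0]]
  hand: 0.18

```text
clock: 7.42
ee_pos: [0.4303, 0.1685, 0.0138]
orientation: [-0.0, 1.0, -0.011, 0.0]
contact_force: [-1.1, -0.6, -0.3]
gripper_width: 0.0503
gripper_force: 0.0
```

```bash
python3 -c "
from mv import rows
rows([(.46,.167,.012,-.0225),(.55,.165,.012,-.0225)])"
```

```text
7.42 [0.4303 0.1685 0.0138] yaw -0.0222 tilt -1.0 F [-1.1 -0.6 -0.3] w 0.0503
(0.46, 0.167, 0.012, -0.0225) [np.float64(0.148), np.float64(0.004), np.float64(0.009), np.float64(-0.0), np.float64(-0.001), np.float64(0.0)]
(0.55, 0.165, 0.012, -0.0225) [np.float64(0.599), np.float64(0.004), np.float64(0.01), np.float64(-0.0), np.float64(-0.001), np.float64(0.0)]
```

Emit:
play_rows:
  steps:
    - [[0.1,0,0,0,0,0],[0.16,0,0,0,0,0],[0.2,0,0,0,0,0],[0.24,0,0,0,0,0],[0.28,0,0,0,0,0],[0.33,0,0,0,0,0],[0.38,0,0,0,0,0],[0.43,0,0,0,0,0],[0.48,0,0,0,0,0],[0.53,0,0,0,0,0]]

```text
clock: 8.68
ee_pos: [0.5367, 0.166, 0.0133]
orientation: [-0.0, 1.0, -0.011, -0.0]
contact_force: [-2.7, 0.5, -1.3]
gripper_width: 0.0503
gripper_force: 0.0
```

```bash
python3 -c "
from mv import rows
rows([(.56,.165,.012,-.0225)])
import cv2,numpy as np;from rig import get_image
a=cv2.resize(get_image('scene')[145:235,260:380],(800,600));cv2.imwrite('pics/s4.png',a)"
```

```text
8.68 [0.5367 0.166  0.0133] yaw -0.0223 tilt -1.0 F [-2.7  0.5 -1.3] w 0.0503
(0.56, 0.165, 0.012, -0.0225) [np.float64(0.117), np.float64(0.003), np.float64(0.007), np.float64(-0.0), np.float64(0.0), np.float64(0.0)]
```

View pics/s4.png

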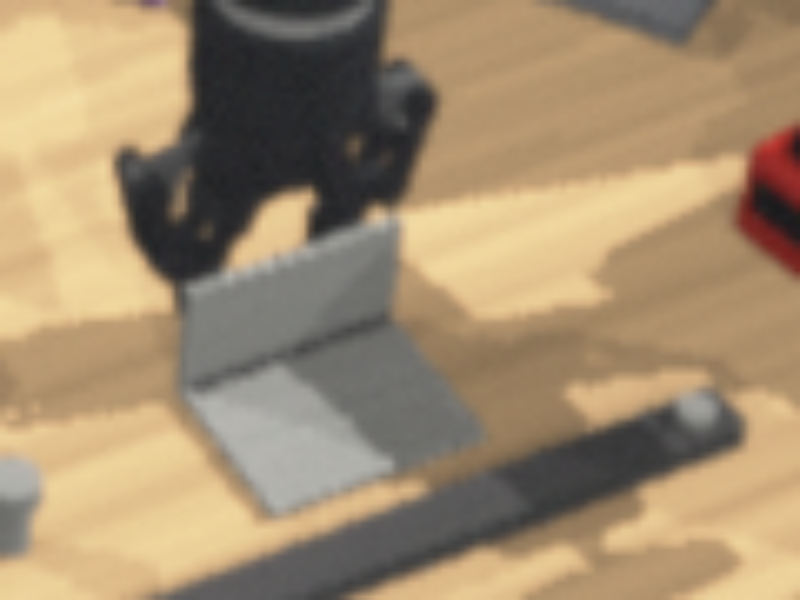

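The free edge (crop (270,515) to (485,440)) is now parallel to the bar and about 20 mm short of it. I'll creep forward until it makes contact.

Emit:
play_rows:
  steps:
    - [[0.02,0,0,0,0,0],[0.04,0,0,0,0,0],[0.06,0,0,0,0,0],[0.08,0,0,0,0,0],[0.09,0,0,0,0,0],[0.1,0,0,0,0,0]]

```text
clock: 9.48
ee_pos: [0.5561, 0.1656, 0.0133]
orientation: [-0.0, 1.0, -0.011, -0.0]
contact_force: [-3.6, -0.2, 1.5]
gripper_width: 0.0504
gripper_force: 0.0
```

Emit:
play_rows:
  steps:
    - [[0.005,0,0,0,0,0],[0.01,0,0,0,0,0],[0.015,0,0,0,0,0]]

```text
clock: 9.85
ee_pos: [0.559, 0.1656, 0.0133]
orientation: [-0.0, 1.0, -0.011, -0.0]
contact_force: [-2.3, -0.1, 1.0]
gripper_width: 0.0502
gripper_force: 0.0
```

Emit:
play_rows:
  steps:
    - [[0.005,0,0,0,0,0],[0.01,0,0,0,0,0]]

```text
clock: 10.1
ee_pos: [0.5605, 0.1655, 0.0132]
orientation: [0.0, 1.0, -0.011, -0.001]
contact_force: [-6.9, -0.0, 2.0]
gripper_width: 0.0506
gripper_force: 0.0
```

Emit:
play_rows:
  steps:
    - [[0.004,0,0,0,0,0],[0.007,0,0,0,0,0]]

```text
clock: 10.35
ee_pos: [0.5604, 0.1654, 0.0126]
orientation: [0.0, 1.0, -0.011, -0.002]
contact_force: [-10.4, -1.1, 4.0]
gripper_width: 0.0506
gripper_force: 0.0
```

The arm has stalled with the force rising, so the leg is against the bar. I'll press slightly more to seat it, hold, then look.

Emit:
play_rows:
  steps:
    - [[0.004,0,0,0,0,0],[0.007,0,0,0,0,0],[0.007,0,0,0,0,0],[0.007,0,0,0,0,0]]

```text
clock: 10.85
ee_pos: [0.5606, 0.1654, 0.0121]
orientation: [0.0, 1.0, -0.011, -0.004]
contact_force: [-12.5, 0.5, 4.1]
gripper_width: 0.0507
gripper_force: 0.0
```

```bash
python3 -c "
import cv2,numpy as np;from rig import get_image
a=cv2.resize(get_image('scene')[155:230,270:370],(800,600),interpolation=cv2.INTER_CUBIC);cv2.imwrite('pics/s5.png',a)"
```

```text
(no output)
```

View pics/s5.png

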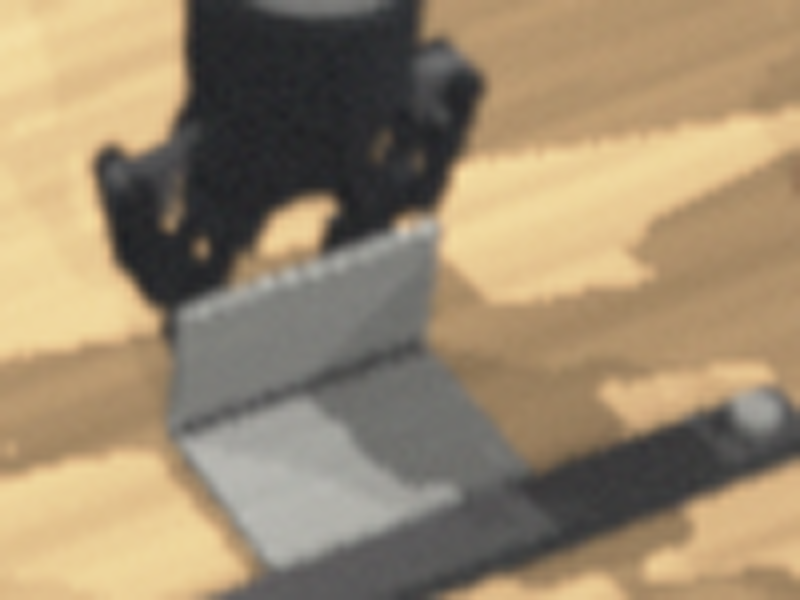

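The whole free edge butts the bar with no gap, from crop (270,570) to (525,475). Now I back straight off, lift clear and hand in.

Emit:
play_rows:
  steps:
    - [[-0.02,0,0,0,0,0],[-0.06,0,0,0,0,0],[-0.2,0,0,0,0,0],[-0.3,0,0,0,0,0],[-0.3,0,-0.3,0,0,0],[-0.3,0,-0.6,0,0,0],[-0.3,0,-0.6,0,0,0],[-0.3,0,-0.6,0,0,0],[-0.3,0,-0.6,0,0,0]]

```text
clock: 12.02
ee_pos: [0.5027, 0.1665, 0.1314]
orientation: [0.0, 1.0, -0.011, -0.001]
contact_force: [-0.1, -0.6, -0.3]
gripper_width: 0.0502
gripper_force: 0.0
```

```bash
python3 -c "
import cv2,numpy as np;from rig import get_image
a=cv2.resize(get_image('scene')[155:230,270:370],(800,600),interpolation=cv2.INTER_CUBIC);cv2.imwrite('pics/s6.png',a)"
```

```text
(no output)
```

View pics/s6.png

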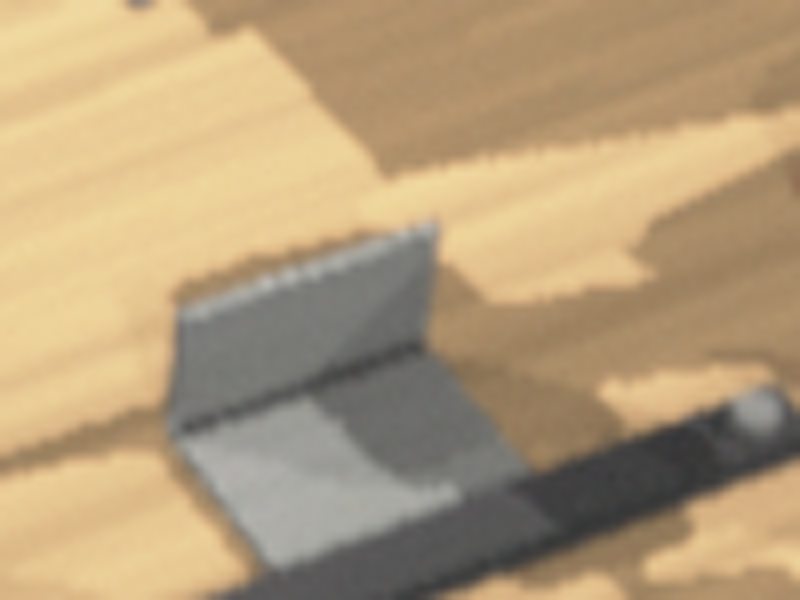

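The piece stayed flush after the gripper left, and the gripper is clear.

```bash
python3 -c "
from rig import close_job;print(close_job())"
```

```text
the job is handed in; nothing more can be done
None
```

The angle piece was tipped onto its 80 mm leg and pushed until the last picture showed its free edge flush against the stop bar; I handed the job in at about 12 s, and no verdict came back.

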